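# Mix a settled reagent on the vortex mixer and shelve it

### The job

The reagent in the red-labelled dropper bottle standing on the worktop has settled. Mix it on the vortex mixer: stand it upright in the black rubber cup, press it straight down until the sprung cup is fully home, and keep it fully down for at least two seconds without a break. Then put it back in the gap between the two bottles on the upper step of the riser, standing upright behind the rail; let go only once it stands on the step, and do not disturb the other bottles or tip this one.

Things in the scene. Friction and masses are not known exactly. Their poses are not given: they have to be found in the camera images.
- reagent_bottle: dropper bottle of amber glass, label with a red band; the only bottle standing on the worktop at the start. 39 mm diameter, 104 mm tall in all: straight round body up to about 60 mm, rounded shoulder to 70 mm, then black cap (21 mm diameter) and rubber teat to 104 mm. About 70 g. Origin at the centre of its underside, z up. Grip it across the body.
- mixer: touch-operated vortex mixer, white housing 150 x 118 mm (x by y), fixed to the worktop; black control panel with knob and green rocker on its front (-x) face. Its round head, a black rubber cup, sits on top, 10 mm towards +x from the centre. Origin at the centre of its underside, z up. Housing top at 94 mm.
- mixer_head (a joint): travel of the mixer's sprung rubber cup, m: 0 at rest (up), 0.008 fully pressed down. It starts to give at about 4 N and needs about 9 N to be held fully down; it springs back by itself. The bottle's own weight does not move it.
- cup_floor (a point): centre of the flat floor of the rubber cup, on which the bottle's underside stands (118 mm above the worktop at rest; moves down with the cup), z up. The cup is 68 mm across outside, its recess about 54 to 56 mm across and 6 mm deep.
- riser: two-step bottle riser of grey folded sheet steel, 110 mm deep (x) by 224 mm long (y), fixed. Front (-x) lower step 30 mm high, rear (+x) upper step 75 mm high. Origin at the centre of its underside, +x to the back, y along the steps. The upper tread is 50 mm deep between a thin steel rail along its front edge (11.5 mm high) and an upturned back edge (12 mm high).
- step_place (a point): the empty place on the upper step: middle of the tread surface (26.5 mm towards +x from the riser's origin, 75 mm up), same axes as the riser
- bottle_left: amber dropper bottle with a blue-banded label standing on the upper step at the riser's +y end, about 84 mm from the empty place; same size as the reagent bottle, origin at the centre of its underside
- bottle_right: plain amber dropper bottle standing on the upper step at the riser's -y end, about 84 mm from the empty place; same size, origin at the centre of its underside
- bottle_low: plain amber dropper bottle standing on the lower step towards the riser's +y end; same size, origin at the centre of its underside
Things that resemble listed ones, but are neither listed nor needed, are in the scene too. What is shaped like the bottle_low but green or turquoise is not meant.

How it is judged:
By the outcome, as a careful person would: the job done as asked, in the order asked, and still so for the second after the job is handed in, with the robot touching nothing.
It also fails if it takes over 64 s, if anything falls off the work surface, if the arm or the gripper's body presses on something with over 40 N, if the wrist force passes 120 N, or if a joint passes its speed limit or range.

### The arm

A 6-joint arm with a two-finger parallel gripper is mounted at the origin on a cart in front of the work surface, level with it; the furniture and walls round the work are solid. World frame = base frame: x ahead of the robot, y to its left, z up, the work surface at z = 0. Lengths are in m, angles in rad, forces in N, time in s.
With the tool pointing down it reaches from about 0.275 to 0.825 m from the base axis. Payload 5.2 kg.
Tool frame: the origin (TCP) lies on the centre line of the jaws, within the pads' length; the fingertips stand 25 mm ahead of it and the grasp point (between the pads) lies 6 mm ahead of it; z points along the fingers, y is the line along which they close (so a half turn about z gives the same grasp; the last joint's range is limited). The gripper opens to 93 mm and grips with 3 to 60 N. Pads are 15 mm wide; open, the fingers measure 128 mm over their backs; the gripper's body (75 mm by 188 mm) begins 65 mm behind the grasp point.
Start: joints at [-1.447, 0.259, 1.535, -0, 1.348, -0.203], TCP at [0.177, -0.521, 0.244] pointing down, gripper open.
Joint ranges: [-3.14, 3.14], [-0.91, 2.08], [0.19, 2.58], [-1.22, 4.36], [0.22, 2.71], [-3.12, 3.12]. Speed limits (rad/s): [2.57, 2.57, 3.14, 3.14, 3.14, 3.14].

### API

Orientations are given as a 3x3 rotation matrix whose columns are the frame's x, y, z axes.
In Python, from plant import arm gives the robot as it stands. The module is installed in compiled form; this text tells all that it offers.
- The arm moves only by the tool servo_tool, never from a script. Its argument "series" is a list of rows, each a list of 7 numbers: the shift along the tool's x, y, z in units of 300 mm (1.0 is 300 mm), then the turn, a rotation vector about the tool's x, y, z in units of 360 degrees (1.0 is 360 degrees), then the finger opening in mm, from 0 to 93. In form: [[dx, dy, dz, rx, ry, rz, claw], ...]. A call has 1 to 12 rows; each row is the pose to reach, as a shift and turn from the pose commanded when the call began, along the tool's axes at that moment, turning the shorter way round; what a row does not reach only later rows make up. A row lasts 1/10 s, in which the tool goes at most 50 mm and 8.59 degrees, less where a joint would pass 70% of its speed; a pose out of reach is approached as far as the arm can. A call with a number of a shift or a turn outside -1 to 1 is refused whole. A call with a gripper value outside its range is refused whole. The fingers move at their own pace and stop on an object; "force" is the grip in N (left out, the last holds). Time passes only in rows, so rows that repeat a pose let the fingers close. It gives the time, the measured TCP pose, the force, the opening and the grip force at its end, in the units of the state.
- arm.get_state(): the state, without advancing time (a new reading comes with each control period).
- arm.grab_frame(name): name is "scene" or "top" or "wrist"; returns a dict with "frame" (400x640x3 uint8, red, green, blue), "depth" (400x640 float32, m along the optical axis (not along the pixel's ray), 0 where there is no reading), "intrinsics" (3x3 intrinsics, pixels), "rvec" (rotation vector, rad) and "tvec" (3), from world to camera coordinates, as OpenCV has them; the wrist camera has in their place "T_tool_cam" (4x4, takes a point from camera to tool coordinates, whose origin is the TCP and whose axes are the flange's). Camera axes: x right, y down, z forward; pixel columns grow to the right and rows downward; lengths in m; the calibration is good to about 2 mm. The wrist camera is an equidistant fisheye: a pixel r from the principal point sees the ray r / f radians off the axis. A picture is of the moment at which its call begins: read the wrist's pose just before it.
- arm.close_job(): hands the job in; it is judged then, once.
The state is a dict: "time": time; "joints": joint angles; "qd": joint speeds; "effort": joint torques, N m; "eef_pos": TCP position; "ee_rot": TCP orientation; "ft_force": force on the tool from outside, world axes, zero at the start; "moment": the same for the moment, N m; "gripper_width": finger opening in m; "grasp_force": force on a finger pad.
Only numpy, scipy, OpenCV 4.12 (cv2) and the standard library are available. Lean on these libraries where they do the work, as an engineer would, in place of code of your own. Each camera call takes 0.05 s, during which the arm holds its last target. There are 200 camera calls.

## Working session

There is one attempt and no reset: what is moved stays moved. The work goes in short steps, Python scripts to look and compute and a tool call to move; the robot and the scene stay as the last step left them, time stands still between calls to the robot, and variables do not carry over. Pictures are saved under pics/ and viewed, at most 10 in all, crops included, and the job is handed in when it is done.

Besides the shell and the picture viewer there is one more tool, called as name(argument=value, ...) on one line, values as JSON. servo_tool: Moves the arm, as the interface text tells. Shifts and turns lie within -1 to 1; 1 stands for 300 mm of shift or 360 degrees of turn. Its arguments: {"type":"object","properties":{"series":{"type":"array"},"force":{"type":"number"}},"required":["series"]}

```bash
mkdir -p pics
cat > h.py <<'E'
import numpy as np, cv2
from plant import arm
def grab(n):
    f=arm.grab_frame(n); return f
def pts(f):
    """world points per pixel from depth"""
    K=f["intrinsics"];R=cv2.Rodrigues(np.array(f["rvec"],float))[0];t=np.array(f["tvec"]).ravel()
    v,u=np.mgrid[0:400,0:640]; d=f["depth"]
    c=np.stack([(u-K[0][2])/K[0][0]*d,(v-K[1][2])/K[1][1]*d,d],-1)
    return (c-t)@R
def ray(f,uv):
    K=np.array(f["intrinsics"]);R=cv2.Rodrigues(np.array(f["rvec"],float))[0];t=np.array(f["tvec"]).ravel()
    d=R.T@np.linalg.inv(K)@np.array([uv[0],uv[1],1.]); return -R.T@t,d
def onz(f,uv,z):
    o,d=ray(f,uv); return o+d*(z-o[2])/d[2]
def cross(o1,d1,o2,d2):
    A=np.stack([d1,-d2],1); s=np.linalg.lstsq(A,o2-o1,rcond=None)[0]
    p,q=o1+d1*s[0],o2+d2*s[1]; return (p+q)/2,np.linalg.norm(p-q)
E
python3 - <<'E'
from h import *
import pickle
fs={n:grab(n) for n in("scene","top")}
pickle.dump(fs,open("f0.pkl","wb"))
for n,f in fs.items():
    cv2.imwrite(f"pics/{n}0.png",f["frame"][...,::-1]); print(n,f["intrinsics"],f["rvec"],f["tvec"], -cv2.Rodrigues(np.array(f["rvec"],float))[0].T@np.array(f["tvec"]).ravel())
s=arm.get_state();print(s["time"],s["eef_pos"],s["ee_rot"],s["gripper_width"])
E
```

```text
scene [[515.70705217   0.         318.29215706]
 [  0.         515.70705217 199.72188505]
 [  0.           0.           1.        ]] [ 0.93913128 -2.26782038  1.23598665] [0.45273898 0.25741963 1.45976777] [-0.48159212  1.0751246   1.00714226]
top [[384.39322412   0.         319.72588721]
 [  0.         384.39322412 195.06326144]
 [  0.           0.           1.        ]] [ 2.19361074 -2.16123762  0.08376429] [0.0925999  0.54142056 1.31350097] [0.43114826 0.0935449  1.35364556]
0.1 [ 0.17648762 -0.52044245  0.24293502] [[ 9.47075753e-01  3.21010058e-01 -2.46823449e-04]
 [ 3.21010038e-01 -9.47074483e-01  1.57439946e-03]
 [ 2.71637870e-04 -1.57030836e-03 -9.99998730e-01]] 0.09281771193349543
```

View pics/scene0.png

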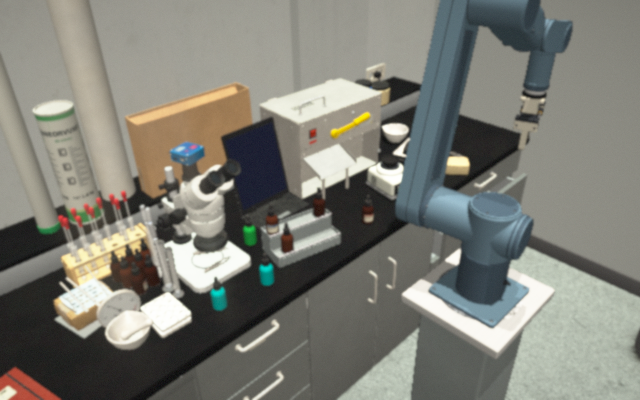

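View pics/top0.png

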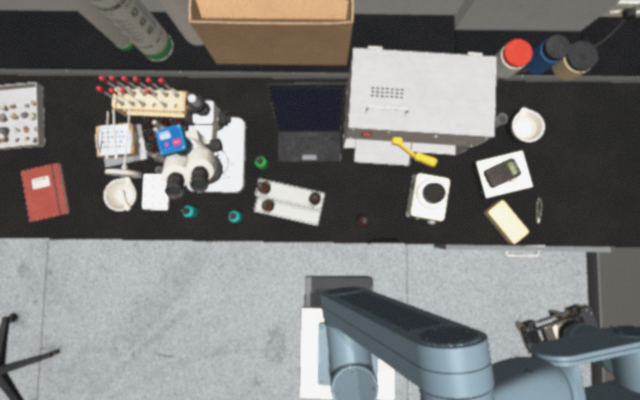

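The scene shows the only amber bottle on the worktop at about (368,208) (top view (362,219)), the mixer at (390,178)/(430,197), and the riser at (300,235)/(290,202). The other amber bottles are (272,222), (320,205) and (287,238) on the riser, plus a cluster at about (130,270) by the rack. I take (368,208), because it stands alone on the worktop with a label, and I'll confirm that with a crop.

Run:
```python
from h import *
import pickle
fs=pickle.load(open("f0.pkl","rb"))
a=fs["scene"]["frame"][150:275,215:425,::-1]; b=fs["top"]["frame"][165:240,240:460,::-1]
a=cv2.resize(a,None,fx=3.6,fy=3.6,interpolation=cv2.INTER_CUBIC)[:, :756]; b=cv2.resize(b,(756,140*0+ int(75*756/220)),interpolation=cv2.INTER_CUBIC)
im=np.vstack([a[:340],b]); cv2.imwrite("pics/crop.png",im[:600]); print(im.shape)
P={n:pts(f) for n,f in fs.items()}
def show(name,lo,hi):
    for n in P:
        p=P[n][fs[n]["depth"]>0]; m=np.all((p>lo)&(p<hi),1); q=p[m]
        if len(q): print(name,n,len(q),"min",q.min(0).round(3),"max",q.max(0).round(3),"mean",q.mean(0).round(4),"mid",((np.percentile(q,2,axis=0)+np.percentile(q,98,axis=0))/2).round(4))
for nm,uv,z in [("bottle",(362,219),.1),("head",(432,192),.12),("riser",(290,202),.07),("bl",(263,187),.17),("br",(316,199),.17),("low",(267,206),.13)]:
    c=onz(fs["top"],uv,z); print(nm,c.round(3))
    if nm in("bottle","bl","br","low"):
        for zz in ((.005,.06),(.06,.125)) if nm=="bottle" else ((z-.02,z+.02),):
            show(nm,[c[0]-.04,c[1]-.04,zz[0]],[c[0]+.04,c[1]+.04,zz[1]])
    if nm=="head":
        show("cup",[c[0]-.05,c[1]-.05,.108],[c[0]+.05,c[1]+.05,.15]); show("housing",[c[0]-.12,c[1]-.12,.085],[c[0]+.12,c[1]+.12,.1])
# upper tread
c=onz(fs["top"],(290,202),.075); show("upper",[c[0]-.1,c[1]-.15,.068],[c[0]+.1,c[1]+.15,.082]); show("lower",[c[0]-.1,c[1]-.15,.024],[c[0]+.1,c[1]+.15,.036]); show("table",[.3,-.1,-.01],[.6,.1,.01])
```

```text
(597, 756, 3)
bottle [ 0.458 -0.039  0.1  ]
bottle scene 176 min [ 0.428 -0.06   0.005] max [0.471 0.001 0.059] mean [ 0.4452 -0.0337  0.0337] mid [ 0.4489 -0.0377  0.0324]
bottle top 79 min [ 0.428 -0.076  0.005] max [0.494 0.    0.06 ] mean [ 0.4541 -0.0387  0.0425] mid [ 0.4597 -0.0391  0.0326]
bottle scene 73 min [ 0.438 -0.054  0.06 ] max [ 0.467 -0.025  0.106] mean [ 0.4508 -0.0392  0.0782] mid [ 0.4514 -0.0382  0.082 ]
bottle top 50 min [ 0.441 -0.06   0.06 ] max [ 0.468 -0.029  0.107] mean [ 0.4545 -0.0425  0.0796] mid [ 0.4549 -0.0417  0.0834]
head [ 0.547 -0.261  0.12 ]
cup scene 171 min [ 0.511 -0.306  0.109] max [ 0.579 -0.232  0.128] mean [ 0.544  -0.2677  0.1187] mid [ 0.5438 -0.268   0.1182]
cup top 340 min [ 0.512 -0.303  0.111] max [ 0.577 -0.237  0.129] mean [ 0.5454 -0.2701  0.1197] mid [ 0.5454 -0.2688  0.1202]
housing scene 216 min [ 0.493 -0.308  0.085] max [ 0.656 -0.15   0.1  ] mean [ 0.5332 -0.2486  0.0928] mid [ 0.5683 -0.241   0.0923]
housing top 347 min [ 0.497 -0.317  0.085] max [ 0.643 -0.143  0.1  ] mean [ 0.5425 -0.2565  0.0924] mid [ 0.5468 -0.2672  0
[... 825 characters left out ...]
68] max [0.588 0.319 0.082] mean [0.5298 0.2058 0.075 ] mid [0.531  0.2067 0.0752]
upper top 760 min [0.48  0.089 0.068] max [0.583 0.314 0.082] mean [0.5367 0.2011 0.0747] mid [0.5365 0.1999 0.0751]
lower scene 720 min [0.431 0.097 0.024] max [0.583 0.33  0.036] mean [0.4851 0.2099 0.0299] mid [0.4953 0.2146 0.03  ]
lower top 749 min [0.436 0.102 0.024] max [0.53  0.325 0.036] mean [0.4832 0.2014 0.0298] mid [0.4847 0.2127 0.0302]
table scene 1795 min [ 0.37 -0.1  -0.01] max [0.6  0.1  0.01] mean [ 0.4642 -0.0057 -0.0005] mid [ 0.4826 -0.0022 -0.0008]
table top 3457 min [ 0.374 -0.1   -0.01 ] max [0.6   0.1   0.009] mean [ 4.867e-01  1.000e-04 -4.000e-04] mid [ 4.87e-01 -4.00e-04 -7.00e-04]
```

View pics/crop.png

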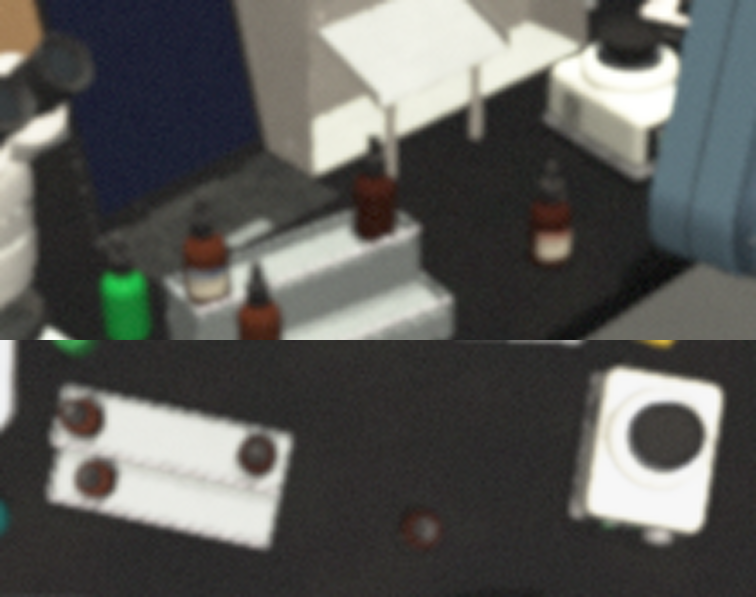

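The crop confirms it: the bottle at crop (551,235) has the red-and-white label, while (205,265) is blue-banded and the others are plain. Next I check heights around the work, the tread edges and the bottle fit, and work out the first move.

```bash
cat >> h.py <<'E'
from scipy.spatial.transform import Rotation as Ro
def tgt(p,yaw=-11.4,s=None):
    """row numbers from the present pose to TCP p, tool down, tool y at yaw deg"""
    s=s or arm.get_state(); R=np.array(s["ee_rot"]); y=np.radians(yaw)
    Y=np.array([np.cos(y),np.sin(y),0]);Z=np.array([0,0,-1.]);G=np.stack([np.cross(Y,Z),Y,Z],1)
    return np.r_[R.T@(np.array(p)-s["eef_pos"])/.3, Ro.from_matrix(R.T@G).as_rotvec()/(2*np.pi)].round(4)
E
python3 - <<'E'
from h import *
import pickle
fs=pickle.load(open("f0.pkl","rb"))
P=np.concatenate([pts(f)[f["depth"]>0] for f in fs.values()])
th=np.radians(-11.4); ex=np.array([np.cos(th),np.sin(th)]); ey=np.array([-ex[1],ex[0]])
for nm,c in(("step",(.5356,.2026)),("mix",(.5446,-.2685)),("bot",(.453,-.041))):
    d=P[:,:2]-c; a,b=d@ex,d@ey
    m=(abs(a)<.14)&(abs(b)<.09)
    for lo in (.14,.18,.2,.24):
        k=m&(P[:,2]>lo)&(P[:,2]<.6); print(nm,lo,k.sum(),(a[k].min().round(3),a[k].max().round(3),b[k].min().round(3),b[k].max().round(3)) if k.any() else "")
# profile of riser across x in the gap
d=P[:,:2]-(.5356,.2026); a,b=d@ex,d@ey; m=(abs(b)<.05)&(abs(a)<.1)&(P[:,2]<.12)
for lo in np.arange(-.09,.06,.004):
    k=m&(a>=lo)&(a<lo+.004)
    if k.any(): print(round(lo+.002,3),k.sum(),np.percentile(P[k,2],[10,50,95]).round(3),end=" | ")
# tread y extent
k=(abs(a)<.02)&(abs(P[:,2]-.075)<.006)&(abs(b)<.2);print("\ny ext",b[k].min(),b[k].max())
# bottle axis by circle fit on body points
q=P[(P[:,2]>.015)&(P[:,2]<.055)&(np.hypot(P[:,0]-.453,P[:,1]+.041)<.03)]
from scipy.optimize import least_squares
r=least_squares(lambda c:np.hypot(q[:,0]-c[0],q[:,1]-c[1])-.0195,[.453,-.041],loss="soft_l1",f_scale=.002);print("axis",r.x,len(q),abs(r.fun).mean())
print(tgt([.453,-.041,.2]))
E
```

```text
step 0.14 169 (np.float64(-0.011), np.float64(0.015), np.float64(-0.09), np.float64(0.09))
step 0.18 4 (np.float64(-0.006), np.float64(0.004), np.float64(-0.09), np.float64(0.08))
step 0.2 0 
step 0.24 0 
mix 0.14 562 (np.float64(0.042), np.float64(0.14), np.float64(0.014), np.float64(0.09))
mix 0.18 545 (np.float64(0.042), np.float64(0.14), np.float64(0.014), np.float64(0.09))
mix 0.2 493 (np.float64(0.042), np.float64(0.14), np.float64(0.022), np.float64(0.09))
mix 0.24 412 (np.float64(0.042), np.float64(0.14), np.float64(0.022), np.float64(0.09))
bot 0.14 0 
bot 0.18 0 
bot 0.2 0 
bot 0.24 0 
-0.088 53 [-0.004 -0.     0.005] | -0.084 75 [-0.003  0.001  0.026] | -0.08 183 [-0.001  0.016  0.042] | -0.076 168 [0.003 0.026 0.042] | -0.072 64 [0.025 0.029 0.034] | -0.068 42 [0.027 0.029 0.033] | -0.064 47 [0.027 0.03  0.035] | -0.06 51 [0.027 0.03  0.046] | -0.056 61 [0.027 0.03  0.036] | -0.052 59 [0.026 0.029 0.054] | -0.048 59 [0.026 0.03  0.061] | -0.044 59 [0.026 0.03  0.036] | -0.04 59 [0.026 0.03  0.036] | -0.036 51 [0.025 0.029 0.037] | -0.032 79 [0.028 0.032 0.075] | -0.028 19
[... 202 characters left out ...]
.075 0.079] | 0.0 54 [0.071 0.074 0.079] | 0.004 66 [0.071 0.074 0.077] | 0.008 52 [0.071 0.075 0.078] | 0.012 51 [0.072 0.075 0.078] | 0.016 51 [0.072 0.075 0.078] | 0.02 66 [0.072 0.075 0.079] | 0.024 66 [0.072 0.077 0.089] | 0.028 91 [0.074 0.081 0.088] | 0.032 34 [0.073 0.078 0.085] | 0.036 11 [0.    0.004 0.081] | 0.04 31 [-0.005 -0.001  0.004] | 0.044 32 [-0.004 -0.001  0.003] | 0.048 33 [-0.003 -0.     0.006] | 0.052 28 [-0.003 -0.     0.003] | 0.056 33 [-0.005 -0.001  0.004] | 0.06 34 [-0.002  0.     0.004] | 
y ext -0.11365275722994823 0.11249023686702926
axis [ 0.45448677 -0.04533426] 159 0.001872521836558077
[ 1.3859e+00 -1.2175e+00  1.4540e-01 -2.0000e-04 -2.0000e-04 -1.6630e-01]
```

Run:
```python
from h import *
import pickle
fs=pickle.load(open("f0.pkl","rb"))
for n,f in fs.items():
    P=pts(f); P[f["depth"]<=0]=9
    m=(P[...,0]>.5)&(P[...,0]<.8)&(P[...,1]>-.4)&(P[...,1]<0.05)&(P[...,2]>.14)&(P[...,2]<.7)
    v,u=np.nonzero(m); print(n,m.sum())
    # per 3cm x cell: y range and z range
    for x in np.arange(.5,.8,.03):
        k=m&(P[...,0]>=x)&(P[...,0]<x+.03)
        if k.any(): q=P[k]; vv,uu=np.nonzero(k); print(round(x,2),len(q),"y",q[:,1].min().round(3),q[:,1].max().round(3),"z",np.percentile(q[:,2],[0,10,50,90,100]).round(3),"u",uu.min(),uu.max(),"v",vv.min(),vv.max())
```

```text
scene 5046
0.59 68 y -0.221 -0.168 z [0.268 0.272 0.284 0.296 0.3  ] u 357 370 v 112 123
0.62 87 y -0.211 -0.139 z [0.243 0.253 0.268 0.286 0.295] u 345 365 v 113 129
0.65 96 y -0.366 -0.106 z [0.194 0.222 0.24  0.255 0.312] u 333 380 v 93 137
0.68 2781 y -0.386 0.029 z [0.14  0.185 0.253 0.305 0.315] u 298 381 v 91 166
0.71 778 y -0.384 0.028 z [0.14  0.143 0.29  0.312 0.354] u 293 377 v 89 166
0.74 669 y -0.384 0.027 z [0.14  0.185 0.309 0.33  0.356] u 287 369 v 87 163
0.77 567 y -0.387 0.05 z [0.141 0.166 0.308 0.312 0.315] u 278 364 v 85 161
top 7353
0.59 74 y -0.224 -0.185 z [0.273 0.282 0.294 0.299 0.302] u 421 436 v 160 166
0.62 147 y -0.22 -0.151 z [0.248 0.262 0.279 0.293 0.302] u 407 435 v 152 161
0.65 77 y -0.157 -0.112 z [0.213 0.231 0.244 0.257 0.267] u 392 410 v 143 152
0.68 2343 y -0.377 0.024 z [0.14  0.198 0.278 0.312 0.316] u 345 493 v 126 149
0.71 1563 y -0.379 0.024 z [0.145 0.308 0.31  0.313 0.318] u 345 494 v 115 136
0.74 1575 y -0.381 0.023 z [0.16  0.308 0.311 0.315 0.359] u 346 494 v 105 126
0.77 1574 y -0.381 0.049 z [0.141 0.308 0.311 0.313 0.317] u 337 494 v 94 119
```

A yellow lever juts out to about (0.59, -0.20, 0.28) near the mixer, so I'll approach the mixer from its -x side. First I go to above the bottle.

servo_tool(series=[[0.7, -0.61, 0.07, 0, 0, -0.166, 93], [0.7, -0.61, 0.07, 0, 0, -0.166, 93], [0.7, -0.61, 0.07, 0, 0, -0.166, 93], [0.7, -0.61, 0.07, 0, 0, -0.166, 93], [0.7, -0.61, 0.07, 0, 0, -0.166, 93], [0.7, -0.61, 0.07, 0, 0, -0.166, 93], [0.7, -0.61, 0.07, 0, 0, -0.166, 93], [0.7, -0.61, 0.07, 0, 0, -0.166, 93], [0.7, -0.61, 0.07, 0, 0, -0.166, 93]], force=15)

```text
time: 1.0
eef_pos: [0.3167, -0.2803, 0.2226]
ee_rot: [[0.203, 0.979, -0.0], [0.979, -0.203, -0.0], [-0.0, -0.0, -1.0]]
ft_force: [0.0, -0.3, 0.9]
gripper_width: 0.0931
grasp_force: 0.0
```

```bash
python3 -c "
from h import *
s=arm.get_state();print(s['time'],s['eef_pos'],s['qd'],s['joints']);print(tgt([.4535,-.042,.2]))"
```

```text
1.0 [ 0.31666902 -0.28027725  0.22257891] [-0.01613117  0.00417096 -0.0045229   0.00098676  0.00096901  0.00055961] [-9.89502614e-01  4.27416027e-02  1.84820567e+00 -1.37881617e-04
  1.25070530e+00 -7.84631813e-01]
[ 0.8704  0.285   0.0752 -0.      0.     -0.0009]
```

servo_tool(series=[[0.87, 0.285, 0.075, 0, 0, 0, 93], [0.87, 0.285, 0.075, 0, 0, 0, 93], [0.87, 0.285, 0.075, 0, 0, 0, 93], [0.87, 0.285, 0.075, 0, 0, 0, 93], [0.87, 0.285, 0.075, 0, 0, 0, 93], [0.87, 0.285, 0.075, 0, 0, 0, 93], [0.87, 0.285, 0.075, 0, 0, 0, 93], [0.87, 0.285, 0.075, 0, 0, 0, 93]])

```text
time: 1.8
eef_pos: [0.4525, -0.042, 0.1999]
ee_rot: [[0.201, 0.98, -0.001], [0.98, -0.201, -0.0], [-0.001, -0.001, -1.0]]
ft_force: [-0.3, -0.2, -1.1]
gripper_width: 0.093
grasp_force: 0.0
```

```bash
cat >> h.py <<'E'
def wpts(f,s):
    K=np.array(f["intrinsics"]);v,u=np.mgrid[0:400,0:640];x=(u-K[0,2])/K[0,0];y=(v-K[1,2])/K[1,1];r=np.hypot(x,y)+1e-9
    d=f["depth"]; t=np.tan(np.minimum(r,1.5)); c=np.stack([x/r*t*d,y/r*t*d,d,np.ones_like(d)],-1)
    T=np.eye(4);T[:3,:3]=s["ee_rot"];T[:3,3]=s["eef_pos"]
    P=(c@(T@f["T_tool_cam"]).T)[...,:3]; P[(d<=0)|(r>1.4)]=9; return P
E
python3 - <<'E'
from h import *
s=arm.get_state();f=arm.grab_frame("wrist");cv2.imwrite("pics/w1.png",f["frame"][...,::-1])
P=wpts(f,s);print(s["eef_pos"],f["T_tool_cam"],f["intrinsics"])
c=np.array([.4535,-.042])
for lo,hi in((.01,.055),(.075,.085),(.09,.11)):
    m=(np.hypot(P[...,0]-c[0],P[...,1]-c[1])<.035)&(P[...,2]>lo)&(P[...,2]<hi);q=P[m]
    if len(q)>3:
        print(lo,len(q),q.min(0).round(4),q.max(0).round(4),q.mean(0).round(4)); 
        v,u=np.nonzero(m); print(u.min(),u.max(),v.min(),v.max())
E
```

```text
[ 0.45253542 -0.04204469  0.19987732] [[-3.94315677e-04 -9.64577181e-01 -2.63800506e-01  7.32470944e-02]
 [ 9.99999744e-01 -2.22696373e-04 -6.80467751e-04  3.58191326e-04]
 [ 5.97616248e-04 -2.63800707e-01  9.64577021e-01 -1.40891981e-01]
 [ 0.00000000e+00  0.00000000e+00  0.00000000e+00  1.00000000e+00]] [[309.70691629   0.         323.37692422]
 [  0.         309.70691629 197.78682081]
 [  0.           0.           1.        ]]
0.01 416 [ 0.4366 -0.0606  0.01  ] [ 0.4748 -0.0246  0.0549] [ 0.4574 -0.0316  0.0416]
307 346 166 210
0.075 236 [ 0.4446 -0.0535  0.0752] [ 0.466  -0.0339  0.085 ] [ 0.4558 -0.0407  0.082 ]
315 339 190 211
0.09 182 [ 0.4494 -0.0487  0.0904] [ 0.4614 -0.0387  0.1055] [ 0.4556 -0.0428  0.1011]
320 334 200 214
```

View pics/w1.png

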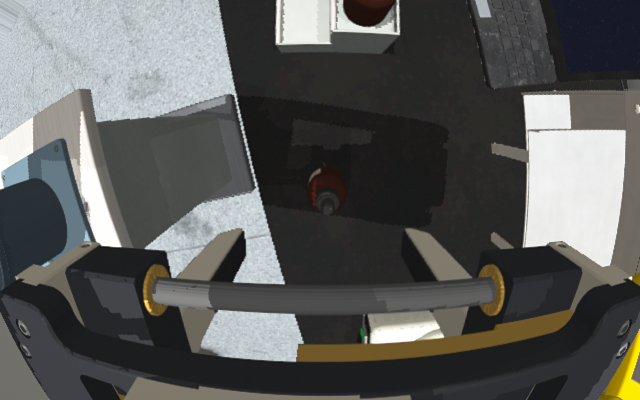

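The wrist view shows the bottle at (326,190) between the open fingers, and its axis at about (0.4556, -0.0435). The wrist camera sticks out on tool +x and would meet the lever at the mixer, so I turn the tool to yaw 120° first.

servo_tool(series=[[0, 0, 0, 0, 0, -0.365, 93], [0, 0, 0, 0, 0, -0.365, 93], [0, 0, 0, 0, 0, -0.365, 93], [0, 0, 0, 0, 0, -0.365, 93], [0, 0, 0, 0, 0, -0.365, 93], [0, 0, 0, 0, 0, -0.365, 93], [0, 0, 0, 0, 0, -0.365, 93], [0, 0, 0, 0, 0, -0.365, 93], [0, 0, 0, 0, 0, -0.365, 93], [0, 0, 0, 0, 0, -0.365, 93], [0, 0, 0, 0, 0, -0.365, 93], [0, 0, 0, 0, 0, -0.365, 93]])

```text
time: 3.05
eef_pos: [0.4521, -0.0435, 0.2003]
ee_rot: [[-1.0, -0.03, 0.0], [-0.03, 1.0, -0.0], [-0.0, -0.0, -1.0]]
ft_force: [0.2, 0.2, -0.7]
gripper_width: 0.0929
grasp_force: 0.0
```

servo_tool(series=[[0, 0, 0, 0, 0, -0.08, 93], [0, 0, 0, 0, 0, -0.08, 93], [0, 0, 0, 0, 0, -0.08, 93], [0, 0, 0, 0, 0, -0.08, 93], [0, 0, 0, 0, 0, -0.08, 93]])

```text
time: 3.55
eef_pos: [0.4522, -0.0433, 0.2003]
ee_rot: [[-0.864, -0.503, 0.0], [-0.503, 0.864, -0.0], [0.0, -0.0, -1.0]]
ft_force: [0.2, 0.4, -0.9]
gripper_width: 0.0927
grasp_force: 0.0
```

Run:
```python
from h import *
s=arm.get_state();f=arm.grab_frame("wrist");P=wpts(f,s)
print(s["time"],s["eef_pos"],s["joints"],tgt([.4556,-.0435,.052],120))
c=np.array([.4556,-.0435])
for lo,hi in((.075,.085),(.09,.11)):
    m=(np.hypot(P[...,0]-c[0],P[...,1]-c[1])<.03)&(P[...,2]>lo)&(P[...,2]<hi);q=P[m]
    if len(q)>3: print(lo,len(q),q.min(0).round(4),q.max(0).round(4),q.mean(0).round(4))
```

```text
3.55 [ 0.45220337 -0.04330476  0.20032218] [-3.41579310e-01  1.22105636e-01  1.81816796e+00 -3.94712944e-04
  1.20110205e+00 -2.43942784e+00] [-8.900e-03 -6.600e-03  4.943e-01 -1.000e-04 -0.000e+00  4.000e-04]
0.075 229 [ 0.4444 -0.0553  0.0753] [ 0.4657 -0.0346  0.085 ] [ 0.4522 -0.0468  0.082 ]
0.09 186 [ 0.4495 -0.0508  0.0903] [ 0.4599 -0.0395  0.106 ] [ 0.4537 -0.0454  0.1008]
```

servo_tool(series=[[-0.006, -0.008, 0.1, 0, 0, 0, 93], [-0.006, -0.008, 0.25, 0, 0, 0, 93], [-0.006, -0.008, 0.38, 0, 0, 0, 93], [-0.006, -0.008, 0.45, 0, 0, 0, 93], [-0.006, -0.008, 0.48, 0, 0, 0, 93], [-0.006, -0.008, 0.494, 0, 0, 0, 93], [-0.006, -0.008, 0.494, 0, 0, 0, 93], [-0.006, -0.008, 0.494, 0, 0, 0, 36], [-0.006, -0.008, 0.494, 0, 0, 0, 36], [-0.006, -0.008, 0.494, 0, 0, 0, 36], [-0.006, -0.008, 0.494, 0, 0, 0, 36], [-0.006, -0.008, 0.494, 0, 0, 0, 36]], force=20)

```text
time: 4.8
eef_pos: [0.4555, -0.0426, 0.0522]
ee_rot: [[-0.862, -0.506, 0.0], [-0.506, 0.862, -0.0], [-0.0, -0.0, -1.0]]
ft_force: [0.0, 0.1, 0.2]
gripper_width: 0.0575
grasp_force: 0.0
```

servo_tool(series=[[0, 0, 0, 0, 0, 0, 36], [0, 0, 0, 0, 0, 0, 36], [0, 0, 0, 0, 0, 0, 36]])

```text
time: 5.1
eef_pos: [0.4554, -0.0427, 0.052]
ee_rot: [[-0.862, -0.506, 0.0], [-0.506, 0.862, -0.0], [-0.0, -0.0, -1.0]]
ft_force: [-0.7, 0.2, 0.9]
gripper_width: 0.039
grasp_force: 20.0
```

servo_tool(series=[[0, 0, 0, 0, 0, 0, 36], [0, 0, -0.05, 0, 0, 0, 36], [0, 0, -0.17, 0, 0, 0, 36], [0, 0, -0.32, 0, 0, 0, 36], [0, 0, -0.45, 0, 0, 0, 36], [0, 0, -0.55, 0, 0, 0, 36], [0, 0, -0.56, 0, 0, 0, 36], [0, 0, -0.56, 0, 0, 0, 36]], force=40)

```text
time: 5.9
eef_pos: [0.4555, -0.0427, 0.2203]
ee_rot: [[-0.862, -0.506, 0.001], [-0.506, 0.862, -0.0], [-0.001, -0.001, -1.0]]
ft_force: [0.0, -0.6, -1.5]
gripper_width: 0.0389
grasp_force: 40.0
```

Run:
```python
from h import *
s=arm.get_state();f=arm.grab_frame("wrist")
print(s["time"],s["eef_pos"],s["gripper_width"],s["grasp_force"])
print(tgt([.44,-.2685,.22],120),tgt([.5446,-.2685,.22],120))
# refine cup from wrist view
P=wpts(f,s); m=(np.hypot(P[...,0]-.5446,P[...,1]+.2685)<.05)&(P[...,2]>.105)&(P[...,2]<.14);q=P[m]
print(len(q),q.min(0).round(4) if len(q) else"",q.max(0).round(4) if len(q) else"")
# bottle underside relative to tool
T=np.eye(4);T[:3,:3]=s["ee_rot"];T[:3,3]=s["eef_pos"]
L=(np.c_[P.reshape(-1,3),np.ones(256000)]@np.linalg.inv(T).T)[:,:3]
k=(np.abs(L[:,1])<.017)&(np.abs(L[:,0])<.03)&(L[:,2]>-.06)&(L[:,2]<.07);print(k.sum(),L[k].min(0).round(3),L[k].max(0).round(3))
```

```text
5.9 [ 0.45550676 -0.04266186  0.22026474] 0.038853865705179694 39.99967038631439
[ 4.240e-01 -6.249e-01 -3.300e-03  1.000e-04 -1.000e-04  1.100e-03] [ 1.233e-01 -8.014e-01 -3.700e-03  1.000e-04 -1.000e-04  1.100e-03]
2525 [ 0.5121 -0.3024  0.1111] [ 0.5796 -0.2355  0.1257]
5507 [-0.009 -0.017 -0.053] [0.021 0.017 0.051]
```

servo_tool(series=[[0.424, -0.625, 0, 0, 0, 0, 36], [0.424, -0.625, 0, 0, 0, 0, 36], [0.424, -0.625, 0, 0, 0, 0, 36], [0.424, -0.625, 0, 0, 0, 0, 36], [0.424, -0.625, 0, 0, 0, 0, 36], [0.424, -0.625, 0, 0, 0, 0, 36], [0.3, -0.7, 0, 0, 0, 0, 36], [0.2, -0.757, 0, 0, 0, 0, 36], [0.12, -0.804, 0, 0, 0, 0, 36], [0.12, -0.804, 0, 0, 0, 0, 36], [0.12, -0.804, 0, 0, 0, 0, 36]])

```text
time: 7.05
eef_pos: [0.5458, -0.2672, 0.2177]
ee_rot: [[-0.862, -0.508, -0.004], [-0.508, 0.862, 0.003], [0.002, 0.004, -1.0]]
ft_force: [-1.4, -0.4, -0.4]
gripper_width: 0.0387
grasp_force: 40.0
```

Run:
```python
from h import *
s=arm.get_state()
print(s["time"],s["eef_pos"],s["gripper_width"],s["ft_force"],s["joints"])
print(tgt([.546,-.2685,.174],120))
f=arm.grab_frame("wrist");fs=arm.grab_frame("scene")
im=cv2.resize(f["frame"],(480,300))[...,::-1]; c=cv2.resize(fs["frame"][60:210,320:480],(320,300))[...,::-1]
cv2.imwrite("pics/w2.png",np.hstack([im,c]))
```

```text
7.05 [ 0.54584009 -0.2672037   0.21765535] 0.03869957869548383 [-1.38857353 -0.35128125 -0.39545884] [-6.38548947e-01  3.81786603e-01  1.42501330e+00 -5.01817984e-05
  1.33939772e+00 -2.74185057e+00]
[ 0.0015 -0.0046  0.1455  0.0007 -0.0003  0.0014]
```

View pics/w2.png

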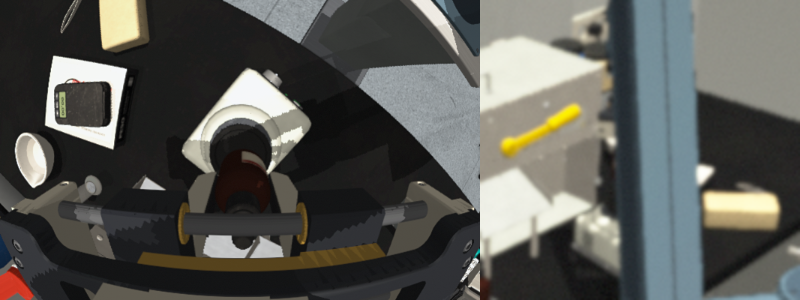

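The wrist view (left) shows the bottle at (240,185) over the black cup at (240,140). The lever is clear of the gripper. I lower it to just above the cup floor.

servo_tool(series=[[0.001, -0.004, 0.04, 0, 0, 0, 36], [0.001, -0.004, 0.09, 0, 0, 0, 36], [0.001, -0.004, 0.13, 0, 0, 0, 36], [0.001, -0.004, 0.145, 0, 0, 0, 36], [0.001, -0.004, 0.152, 0, 0, 0, 36], [0.001, -0.004, 0.159, 0, 0, 0, 36], [0.001, -0.004, 0.163, 0, 0, 0, 36], [0.001, -0.004, 0.163, 0, 0, 0, 36], [0.001, -0.004, 0.163, 0, 0, 0, 36]])

```text
time: 8.05
eef_pos: [0.547, -0.2701, 0.1714]
ee_rot: [[-0.862, -0.506, 0.001], [-0.506, 0.862, -0.0], [-0.0, -0.001, -1.0]]
ft_force: [-0.3, 0.3, -0.7]
gripper_width: 0.0388
grasp_force: 40.0
```

servo_tool(series=[[0, 0, 0.006, 0, 0, 0, 36], [0, 0, 0.012, 0, 0, 0, 36], [0, 0, 0.018, 0, 0, 0, 36], [0, 0, 0.022, 0, 0, 0, 36], [0, 0, 0.026, 0, 0, 0, 36], [0, 0, 0.03, 0, 0, 0, 36], [0, 0, 0.03, 0, 0, 0, 36]])

```text
time: 8.75
eef_pos: [0.5471, -0.2702, 0.163]
ee_rot: [[-0.862, -0.506, 0.001], [-0.506, 0.862, -0.001], [-0.001, -0.001, -1.0]]
ft_force: [-1.0, 1.0, 6.9]
gripper_width: 0.0388
grasp_force: 40.0
```

servo_tool(series=[[0, 0, 0.004, 0, 0, 0, 36], [0, 0, 0.008, 0, 0, 0, 36], [0, 0, 0.012, 0, 0, 0, 36], [0, 0, 0.012, 0, 0, 0, 36]])

```text
time: 9.15
eef_pos: [0.5472, -0.2702, 0.1619]
ee_rot: [[-0.862, -0.507, 0.002], [-0.507, 0.862, -0.002], [-0.001, -0.003, -1.0]]
ft_force: [-4.6, 3.4, 20.4]
gripper_width: 0.039
grasp_force: 40.0
```

It reached the hard stop: 20 N at TCP z 0.162, which is 8 mm below the expected contact height. I hold it there.

servo_tool(series=[[0, 0, 0, 0, 0, 0, 36], [0, 0, 0, 0, 0, 0, 36], [0, 0, 0, 0, 0, 0, 36], [0, 0, 0, 0, 0, 0, 36], [0, 0, 0, 0, 0, 0, 36], [0, 0, 0, 0, 0, 0, 36], [0, 0, 0, 0, 0, 0, 36], [0, 0, 0, 0, 0, 0, 36], [0, 0, 0, 0, 0, 0, 36], [0, 0, 0, 0, 0, 0, 36], [0, 0, 0, 0, 0, 0, 36], [0, 0, 0, 0, 0, 0, 36]])

```text
time: 10.35
eef_pos: [0.5472, -0.2702, 0.1619]
ee_rot: [[-0.862, -0.506, 0.002], [-0.506, 0.862, -0.002], [-0.001, -0.003, -1.0]]
ft_force: [-5.3, 2.9, 20.6]
gripper_width: 0.0383
grasp_force: 40.0
```

servo_tool(series=[[0, 0, 0, 0, 0, 0, 36], [0, 0, 0, 0, 0, 0, 36], [0, 0, 0, 0, 0, 0, 36], [0, 0, 0, 0, 0, 0, 36], [0, 0, 0, 0, 0, 0, 36], [0, 0, 0, 0, 0, 0, 36], [0, 0, 0, 0, 0, 0, 36], [0, 0, 0, 0, 0, 0, 36], [0, 0, 0, 0, 0, 0, 36], [0, 0, 0, 0, 0, 0, 36], [0, 0, 0, 0, 0, 0, 36], [0, 0, 0, 0, 0, 0, 36]])

```text
time: 11.55
eef_pos: [0.5472, -0.2702, 0.1618]
ee_rot: [[-0.862, -0.506, 0.002], [-0.506, 0.862, -0.002], [-0.001, -0.003, -1.0]]
ft_force: [-4.4, 3.5, 19.4]
gripper_width: 0.0387
grasp_force: 40.0
```

servo_tool(series=[[0, 0, 0, 0, 0, 0, 36], [0, 0, 0, 0, 0, 0, 36], [0, 0, 0, 0, 0, 0, 36], [0, 0, 0, 0, 0, 0, 36], [0, 0, 0, 0, 0, 0, 36], [0, 0, 0, 0, 0, 0, 36], [0, 0, 0, 0, 0, 0, 36], [0, 0, 0, 0, 0, 0, 36]])

```text
time: 12.35
eef_pos: [0.5472, -0.2702, 0.1619]
ee_rot: [[-0.862, -0.506, 0.002], [-0.506, 0.862, -0.002], [-0.001, -0.003, -1.0]]
ft_force: [-4.4, 2.9, 20.1]
gripper_width: 0.0385
grasp_force: 40.0
```

Run:
```python
from h import *
s=arm.get_state();f=arm.grab_frame("wrist")
P=wpts(f,s)
T=np.eye(4);T[:3,:3]=s["ee_rot"];T[:3,3]=s["eef_pos"]
m=(np.hypot(P[...,0]-.5455,P[...,1]+.269)<.045)&(np.hypot(P[...,0]-.5455,P[...,1]+.269)>.029)
print(s["time"],s["eef_pos"],s["ft_force"],s["moment"],np.percentile(P[m][:,2],[5,50,90,97]).round(4),m.sum())
m&=(P[...,2]>.1)&(P[...,2]<.14);print(m.sum(),np.percentile(P[m][:,2],[10,50,90,97]).round(4))
cv2.imwrite("pics/w3.png",f["frame"][60:340,120:520,::-1].repeat(2,0).repeat(2,1))
print(tgt([.44,-.27,.235],120),tgt([.5465,-.2695,.235],120))
```

```text
12.35 [ 0.54718784 -0.27021292  0.16187151] [-4.42969529  2.88451982 20.06407727] [0.9201712  0.94948267 0.03365265] [0.0935 0.2444 0.2622 0.2638] 27319
1071 [0.1143 0.1155 0.1164 0.1167]
[ 3.074e-01  1.810e-01 -2.446e-01 -5.000e-04  2.000e-04  1.200e-03] [ 4.000e-04  2.600e-03 -2.437e-01 -5.000e-04  2.000e-04  1.200e-03]
```

View pics/w3.png

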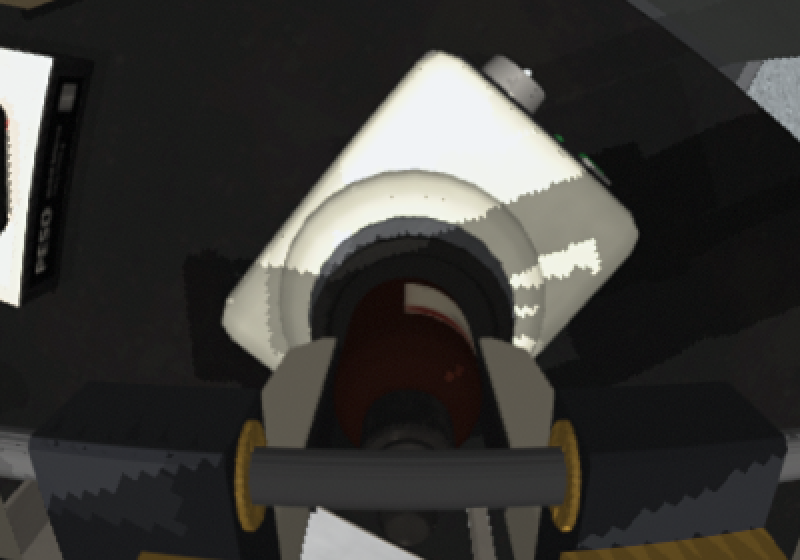

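The cup rim measures 0.1164 against 0.124 at rest, so it is fully down, and it was held for over 3 s. The bottle is upright in the cup at (410,330). Now I lift it out and carry it back.

servo_tool(series=[[0, 0, -0.03, 0, 0, 0, 36], [0, 0, -0.09, 0, 0, 0, 36], [0, 0, -0.19, 0, 0, 0, 36], [0, 0, -0.3, 0, 0, 0, 36], [0, 0, -0.3, 0, 0, 0, 36], [0.12, 0.07, -0.3, 0, 0, 0, 36], [0.25, 0.15, -0.3, 0, 0, 0, 36], [0.307, 0.181, -0.3, 0, 0, 0, 36], [0.25, 0.3, -0.3, 0, 0, 0, 36], [0.18, 0.44, -0.3, 0, 0, 0, 36], [0.12, 0.57, -0.3, 0, 0, 0, 36], [0.12, 0.57, -0.3, 0, 0, 0, 36]])

```text
time: 13.6
eef_pos: [0.4275, -0.1361, 0.2475]
ee_rot: [[-0.861, -0.509, -0.002], [-0.509, 0.861, 0.003], [0.0, 0.004, -1.0]]
ft_force: [-0.1, -0.8, -0.3]
gripper_width: 0.0385
grasp_force: 40.0
```

```bash
python3 -c "
from h import *
s=arm.get_state();print(s['time'],s['eef_pos'],s['gripper_width'],s['joints'][[0,5]] if hasattr(s['joints'],'shape') else s['joints']);print(tgt([.43,.19,.255],120),tgt([.43,.19,.255],168.6))"
```

```text
13.6 [ 0.42750126 -0.13614408  0.24745608] 0.03850469014787036 [-0.55908697 -2.66478332]
[-5.610e-01  9.314e-01 -2.180e-02  6.000e-04 -0.000e+00  1.700e-03] [-5.610e-01  9.314e-01 -2.180e-02  6.000e-04  2.000e-04 -1.333e-01]
```

servo_tool(series=[[-0.08, 0.14, -0.022, 0, 0, 0, 36], [-0.16, 0.27, -0.022, 0, 0, 0, 36], [-0.24, 0.4, -0.022, 0, 0, 0, 36], [-0.32, 0.53, -0.022, 0, 0, 0, 36], [-0.4, 0.66, -0.022, 0, 0, 0, 36], [-0.48, 0.8, -0.022, 0, 0, -0.023, 36], [-0.561, 0.931, -0.022, 0, 0, -0.046, 36], [-0.561, 0.931, -0.022, 0, 0, -0.069, 36], [-0.561, 0.931, -0.022, 0, 0, -0.092, 36], [-0.561, 0.931, -0.022, 0, 0, -0.115, 36], [-0.561, 0.931, -0.022, 0, 0, -0.133, 36], [-0.561, 0.931, -0.022, 0, 0, -0.133, 36]])

```text
time: 14.8
eef_pos: [0.433, 0.1849, 0.2541]
ee_rot: [[-0.202, -0.979, -0.001], [-0.979, 0.202, -0.0], [0.001, 0.001, -1.0]]
ft_force: [0.8, -0.8, -1.3]
gripper_width: 0.0383
grasp_force: 40.0
```

Run:
```python
from h import *
s=arm.get_state();f=arm.grab_frame("wrist");P=wpts(f,s);print(s["time"],s["eef_pos"],s["joints"],tgt([.5376,.2022,.255],168.6))
cv2.imwrite("pics/w4.png",f["frame"][...,::-1])
T=np.eye(4);T[:3,:3]=s["ee_rot"];T[:3,3]=s["eef_pos"]
L=(np.c_[P.reshape(-1,3),np.ones(256000)]@np.linalg.inv(T).T)[:,:3]
for lo,hi in((-.05,-.03),(-.02,.0),(.01,.03),(.03,.07)):
    k=(np.abs(L[:,1])<.018)&(np.abs(L[:,0])<.03)&(L[:,2]>lo)&(L[:,2]<hi)
    if k.any(): print(lo,k.sum(),L[k].min(0).round(4),L[k].max(0).round(4))
ft=arm.grab_frame("top"); fsn=arm.grab_frame("scene")
th=np.radians(-11.4); ex=np.array([np.cos(th),np.sin(th)]); ey=np.array([-ex[1],ex[0]])
for n,Q in(("w",P.reshape(-1,3)),("top",pts(ft)[ft["depth"]>0]),("sc",pts(fsn)[fsn["depth"]>0])):
    d=Q[:,:2]-(.5376,.2022);a,b=d@ex,d@ey
    for s0 in(1,-1):
        k=(abs(b-s0*.084)<.03)&(abs(a)<.03)&(Q[:,2]>.145)&(Q[:,2]<.185)
        if k.sum()>3: print(n,s0,k.sum(),"a",a[k].min().round(4),a[k].max().round(4),"b",b[k].min().round(4),b[k].max().round(4),"z",Q[k,2].max().round(4))
    for lo in (-.05,0):
        k=(b>lo)&(b<lo+.05)&(abs(a)<.04)&(Q[:,2]>.081)&(Q[:,2]<.092); 
        for nm,kk in(("rail",k&(a<0)),("back",k&(a>0))):
            if kk.any(): print(n,nm,lo,kk.sum(),np.median(a[kk]).round(4))
```

```text
14.8 [0.43301594 0.18491592 0.25414571] [ 1.66235797e-01  1.07972772e-01  1.69600583e+00 -2.55150729e-04
  1.33880292e+00 -2.77198153e+00] [-1.282e-01 -3.294e-01 -2.800e-03  2.000e-04 -1.000e-04 -1.300e-03]
-0.05 420 [-0.0012 -0.0095 -0.05  ] [ 0.0123  0.0082 -0.03  ]
-0.02 2558 [-0.0095 -0.018  -0.02  ] [ 0.0204  0.0179 -0.    ]
0.01 685 [ 0.0081 -0.0178  0.01  ] [0.0216 0.0179 0.03  ]
0.03 431 [ 0.009  -0.0178  0.03  ] [0.0214 0.0176 0.0514]
w -1 624 a -0.01 0.0096 b -0.0962 -0.0746 z 0.1801
w rail -0.05 194 -0.0267
w back -0.05 154 0.0269
w rail 0 113 -0.0261
w back 0 111 0.0275
top 1 40 a -0.0098 0.0101 b 0.0743 0.0937 z 0.1824
top -1 39 a -0.0105 0.0089 b -0.0961 -0.0759 z 0.1836
top back -0.05 11 0.0262
top rail 0 15 -0.0266
top back 0 12 0.0268
sc 1 63 a -0.0135 0.0089 b 0.0765 0.096 z 0.1789
sc -1 5 a -0.0004 0.0111 b -0.0829 -0.0755 z 0.1562
sc rail -0.05 20 -0.0282
sc back -0.05 24 0.0255
sc rail 0 17 -0.0273
sc back 0 21 0.0267
```

View pics/w4.png

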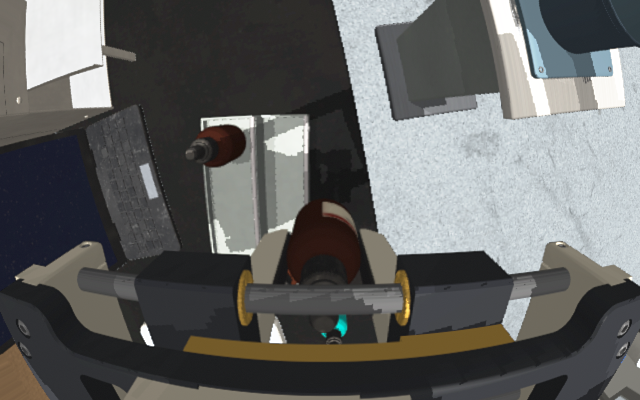

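The wrist view shows the held bottle at (323,245). The plain bottle on the step is at (225,145), and the rail and back edge are at ±27 mm about my place estimate, so it is centred. Now over the gap and down to just above the tread.

servo_tool(series=[[-0.04, -0.1, 0, 0, 0, 0, 36], [-0.09, -0.22, 0, 0, 0, 0, 36], [-0.133, -0.33, 0, 0, 0, 0, 36], [-0.133, -0.33, 0, 0, 0, 0, 36], [-0.133, -0.33, 0, 0, 0, 0, 36], [-0.133, -0.33, 0.08, 0, 0, 0, 36], [-0.133, -0.33, 0.18, 0, 0, 0, 36], [-0.133, -0.33, 0.27, 0, 0, 0, 36], [-0.133, -0.33, 0.34, 0, 0, 0, 36], [-0.133, -0.33, 0.38, 0, 0, 0, 36], [-0.133, -0.33, 0.38, 0, 0, 0, 36]])

```text
time: 16.05
eef_pos: [0.5361, 0.2039, 0.1398]
ee_rot: [[-0.203, -0.979, -0.003], [-0.979, 0.203, -0.001], [0.001, 0.003, -1.0]]
ft_force: [-0.3, -0.0, -1.3]
gripper_width: 0.0387
grasp_force: 40.0
```

```bash
python3 -c "
from h import *
s=arm.get_state();print(s['time'],s['eef_pos'],s['ft_force']);print(tgt([.538,.204,.127],168.6))"
```

```text
16.05 [0.53612308 0.20394825 0.13979628] [-0.3355455  -0.0228528  -1.25584723]
[-0.0015 -0.0062  0.0426  0.0005 -0.0002 -0.0009]
```

servo_tool(series=[[-0.001, -0.006, 0.01, 0, 0, 0, 36], [-0.001, -0.006, 0.022, 0, 0, 0, 36], [-0.001, -0.006, 0.031, 0, 0, 0, 36], [-0.001, -0.006, 0.036, 0, 0, 0, 36], [-0.001, -0.006, 0.039, 0, 0, 0, 36], [-0.001, -0.006, 0.041, 0, 0, 0, 36], [-0.001, -0.006, 0.041, 0, 0, 0, 36]], force=20)

```text
time: 16.75
eef_pos: [0.5398, 0.2042, 0.1288]
ee_rot: [[-0.203, -0.979, -0.0], [-0.979, 0.203, 0.0], [-0.0, 0.0, -1.0]]
ft_force: [-0.5, 0.3, -0.9]
gripper_width: 0.0387
grasp_force: 20.0
```

servo_tool(series=[[0, 0.004, 0.003, 0, 0, 0, 36], [0, 0.004, 0.006, 0, 0, 0, 36], [0, 0.004, 0.008, 0, 0, 0, 36], [0, 0.004, 0.008, 0, 0, 0, 36]])

```text
time: 17.15
eef_pos: [0.5385, 0.2045, 0.127]
ee_rot: [[-0.203, -0.979, 0.0], [-0.979, 0.203, 0.0], [-0.0, -0.0, -1.0]]
ft_force: [-1.6, -0.7, 4.3]
gripper_width: 0.039
grasp_force: 20.0
```

Contact came at TCP z 0.127, exactly where predicted. I release gently.

servo_tool(series=[[0, 0, 0, 0, 0, 0, 39], [0, 0, 0, 0, 0, 0, 40], [0, 0, 0, 0, 0, 0, 42], [0, 0, 0, 0, 0, 0, 46], [0, 0, 0, 0, 0, 0, 54], [0, 0, 0, 0, 0, 0, 64], [0, 0, 0, 0, 0, 0, 64], [0, 0, 0, 0, 0, 0, 64]], force=5)

```text
time: 17.95
eef_pos: [0.5386, 0.2044, 0.1263]
ee_rot: [[-0.203, -0.979, 0.0], [-0.979, 0.203, 0.0], [-0.0, -0.0, -1.0]]
ft_force: [0.3, -0.0, 0.5]
gripper_width: 0.0635
grasp_force: 0.0
```

Run:
```python
from h import *
s=arm.get_state();print(s["time"],s["eef_pos"],s["ft_force"],s["gripper_width"])
f=arm.grab_frame("wrist");cv2.imwrite("pics/w5.png",f["frame"][...,::-1])
```

```text
17.95 [0.53861043 0.20440263 0.1263338 ] [ 0.32293506 -0.04070638  0.4984339 ] 0.06353707893703024
```

View pics/w5.png

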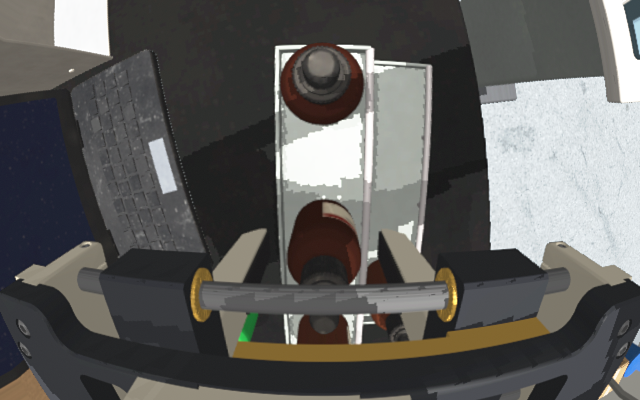

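The view shows the bottle standing at (323,245) on the tread between the rail and the back edge, with both fingers clear. I retreat straight up.

servo_tool(series=[[0, 0, -0.03, 0, 0, 0, 64], [0, 0, -0.1, 0, 0, 0, 64], [0, 0, -0.2, 0, 0, 0, 64], [0, 0, -0.32, 0, 0, 0, 64], [0, 0, -0.45, 0, 0, 0, 64], [0, 0.3, -0.5, 0, 0, 0, 64], [0, 0.5, -0.5, 0, 0, 0, 64], [0, 0.5, -0.5, 0, 0, 0, 64], [0, 0.5, -0.5, 0, 0, 0, 64], [0, 0.5, -0.5, 0, 0, 0, 64]])

```text
time: 19.0
eef_pos: [0.3913, 0.2352, 0.2777]
ee_rot: [[-0.201, -0.98, 0.003], [-0.98, 0.201, 0.001], [-0.001, -0.003, -1.0]]
ft_force: [0.9, 0.2, 0.2]
gripper_width: 0.0637
grasp_force: 0.0
```

Run:
```python
from h import *
f=arm.grab_frame("scene");w=arm.grab_frame("wrist");s=arm.get_state();print(s["time"],s["eef_pos"])
cv2.imwrite("pics/end.png",np.hstack([cv2.resize(f["frame"][160:290,230:360],(400,400),interpolation=cv2.INTER_CUBIC),w["frame"][:,120:520]])[...,::-1])
th=np.radians(-11.4); ex=np.array([np.cos(th),np.sin(th)]); ey=np.array([-ex[1],ex[0]])
for n,Q in(("w",wpts(w,s).reshape(-1,3)),("sc",pts(f)[f["depth"]>0])):
    d=Q[:,:2]-(.5376,.2022);a,b=d@ex,d@ey
    for c in(-.085,0,.085):
        k=(abs(b-c)<.03)&(abs(a)<.03)&(Q[:,2]>.15)&(Q[:,2]<.19)
        if k.sum()>3: print(n,c,k.sum(),"a",a[k].min().round(4),a[k].max().round(4),"b",b[k].min().round(4),b[k].max().round(4),"z",Q[k,2].max().round(4))
```

```text
19.1 [0.39285637 0.23478936 0.27697052]
w -0.085 466 a -0.0097 0.0094 b -0.0962 -0.0754 z 0.1799
w 0 431 a -0.0099 0.0111 b -0.0097 0.0108 z 0.1798
sc -0.085 47 a -0.0116 0.009 b -0.0954 -0.0763 z 0.18
sc 0 52 a -0.0125 0.0084 b -0.0058 0.0135 z 0.1819
sc 0.085 53 a -0.0112 0.0103 b 0.0764 0.0979 z 0.1795
```

View pics/end.png

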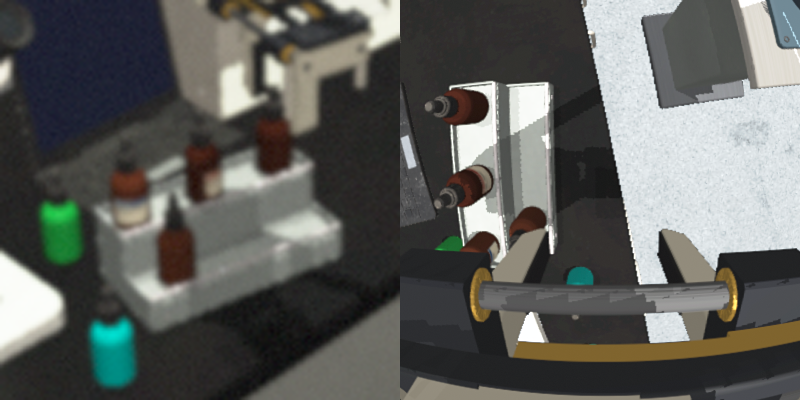

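All three upper bottles stand upright: scene crop (130,190), the reagent bottle (203,170) and (273,145). The reagent bottle is centred to within about 1 mm, the neighbours are unmoved, and the gripper is clear.

```bash
python3 -c "
from plant import arm
print(arm.close_job())"
```

```text
the job is handed in; nothing more can be done
None
```

The reagent bottle was held fully down in the mixer cup for over 3 s, then stood upright in the gap on the upper step with its neighbours undisturbed, and the job is handed in at about 19 s on the robot's clock.

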